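# Pack the stone-cleaning brush and snap the cap onto the reference well

### The arm

A 6-joint arm with a two-finger parallel gripper is mounted at the origin on the work surface. World frame = base frame: x ahead of the robot, y to its left, z up, the work surface at z = 0. Lengths are in m, angles in rad, forces in N, time in s.
With the tool pointing down it reaches from about 0.375 to 0.975 m from the base axis. Payload 3.8 kg.
Tool frame: the origin (TCP) lies at the very end of the fingers, on their centre line; the grasp point (between the pads) lies 19 mm behind it; z points along the fingers, y is the direction in which the jaws open and shut (so a half turn about z gives the same grasp; the last joint's range is limited). The gripper opens to 88 mm and grips with 3 to 60 N. Pads are 18 mm wide; open, the fingers measure 123 mm over their backs; the gripper's body (75 mm by 187 mm) begins 45 mm behind the grasp point.
Start: joints at [-1.154, 0.264, 1.604, -0, 1.274, -0.037], TCP at [0.296, -0.607, 0.239] pointing down, gripper open.
Joint ranges: [-2.63, 2.63], [-0.94, 2.18], [0.31, 2.57], [-1.31, 4.45], [0, 2.66], [-2.55, 2.55]. Speed limits (rad/s): [2.57, 2.57, 3.14, 3.14, 3.14, 3.14].

### API

Orientations are given as a unit quaternion [w, x, y, z].
In Python, from station import manip gives the robot as it stands.
- The arm moves only by the tool send_rows, never from a script. Its argument "increments" is one flat list of numbers, 6 for each row, row after row: the shift along the world's x, y, z in mm, then the turn, a rotation vector about the world's x, y, z in degrees. A call has 1 to 8 rows; each row is the pose to reach, as a shift and turn from the pose commanded when the call began; what a row does not reach only later rows make up. A row lasts 1/10 s, in which the tool goes at most 50 mm and 8.59 degrees, less where a joint would pass 70% of its speed; a pose out of reach is approached as far as the arm can. A call with a gripper value outside its range is refused whole. "hand" is the opening, from -1 (shut) to 1 (fully open), set as the call begins (left out, the last holds). The fingers move at their own pace and stop on an object; "squeeze" is the grip in N (left out, the last holds). Time passes only in rows, so rows that repeat a pose let the fingers close. It gives the time, the measured TCP pose, the force and the opening at its end, in the units of the state.
- manip.read_state(): the state, without advancing time (a new reading comes with each control period).
- manip.grab_frame(name): name is "scene" or "side" or "wrist"; returns a dict with "frame" (480x640x3 uint8, red, green, blue), "mtx" (3x3 intrinsics, pixels), "dist_coeffs" ([k1, k2, p1, p2, k3] as OpenCV has them; the pictures are not rectified), "R" (3x3) and "t" (3): a world point X has camera coordinates R X + t; the wrist camera has in their place "tool_from_camera" (4x4, takes a point from camera to tool coordinates, whose origin is the TCP and whose axes are the flange's). Camera axes: x right, y down, z forward; pixel columns grow to the right and rows downward; lengths in m; the calibration is good to about 2 mm. A picture is of the moment at which its call begins: read the wrist's pose just before it. There is no depth.
- manip.finish_job(): hands the job in, once; it reports no verdict.
The state is a dict: "time_s": time; "qpos": joint angles; "qd": joint speeds; "joint_torque": joint torques, N m; "tcp_pos": TCP position; "ee_rot": TCP orientation; "force": force on the tool from outside, world axes, zero at the start; "wrist_torque": the same for the moment, N m; "grip_width": finger opening in m.
Only numpy, scipy, OpenCV 4.12 (cv2) and the standard library are available. Lean on these libraries where they do the work, as an engineer would, in place of code of your own. Each camera call takes 0.05 s, during which the arm holds its last target. There are 200 camera calls.

### The job

Put the gem bench's kit tray back in order: lay the loose cleaning brush flat in the tray's empty compartment with its bristles towards the steel well and let go of it, then press the smaller of the two black snap caps down onto the well until it clicks. Keep pressing after the click so that the cap squeezes the rubber seal fully down, and finish like that, still pressing on the cap. Leave everything else, the spatula in the tray included, where it is.

Things in the scene. Friction and masses are not known exactly. Their poses are not given: they have to be found in the camera images.
- tray: Grey plastic kit tray fixed to the bench, a plate 280 (its x) x 140 (its y) x 10 mm thick; origin at the centre of its underside. Two compartments lie along x side by side, centred at x = -50 mm, y = +33 mm (empty, for the brush) and y = -33 mm (holds the spatula). The well stands at x = +90 mm, y = 0.
- slot (a point): Centre of the empty compartment's floor, on the plate's top (10 mm above the bench), axes as the tray's: x runs along the compartment towards the well's end. The compartment is 162 x 34 mm inside; walls 4 mm thick, 10 mm high above the plate; the side walls are missing over the middle 80 mm of its length, to leave room for fingers.
- well (a point): Foot of the reference well on its axis, at the plate's top (10 mm above the bench), axes as the tray's. The well is a fixed upright steel stud, 25 mm in diameter and 34 mm high above the plate, its top 8 mm tapering to 12 mm diameter. Four sprung steel balls stand out of its neck about 4 mm, 20 mm above the plate; a sprung black rubber seal ring lies round its foot.
- well_top (a point): Centre of the well's top, 34 mm above the plate. A cap pushed down meets the sprung balls when its rim is about 23 mm above the plate; the push rises to 7-12 N, then drops as the balls snap out over the cap's lip (rim 17 mm above the plate). Let go, a clicked cap stays with its rim about 13 mm above the plate; pressed fully home the rim is 10 mm above it, a hard stop.
- seal (a joint): How far the seal ring (38 mm diameter, top 14 mm above the plate when free) is pressed down, in m: 0 free, 0.0005 to 0.001 under a clicked cap that nobody presses, 0.004 fully squeezed (hard stop). It pushes back with about 1 N plus 2 N per mm, 9 N in all.
- cap: The smaller black plastic snap cap, the one for the well: a round cup of 40 mm outside diameter and 38 mm height standing mouth down on the bench, closed at the top, 35 g. Its mouth is 28 mm wide at a lip 3 mm thick, 34 mm wide above that; inside depth 33 mm. Origin at the centre of its rim (underside); z up its axis. Its yaw does not matter.
- brush: Flat cleaning brush lying on the bench, 150 long x 24 x 14 mm, 35 g: wooden handle 100 mm long, 16 wide, 14 thick; steel ferrule; black bristle pad 24 mm wide. Origin on its underside at mid length (which is on the handle, 25 mm from its end at the ferrule), x along it towards the bristles, z up. It balances about 2 mm from the origin on the bristle side.
- bristles (a point): Outer end of the brush's bristles, 75 mm from the brush's origin along its x, at mid thickness.
- wide_cap: Another black cap, 60 mm wide and 28 mm high, mouth down on the bench: too wide for the well, to be left alone. Origin at the centre of its rim.
- spatula: Slim steel spatula with black handle, 148 mm long and 6 mm thick, loose in the tray's other compartment; to be left alone. Origin on its underside, x along it towards the blade.
- stone_jar: Small glass jar, 48 mm wide and 55 mm high, standing on the bench; to be left alone. Origin at the centre of its underside.
- loupe: Folded loupe, about 70 x 28 x 16 mm, lying on the bench; to be left alone. Origin on its underside.
- tweezers: Steel tweezers, 130 mm long and 8 mm high, lying on the bench; to be left alone. Origin on the underside at mid length.
- gem_box: White gem box, 70 x 90 x 25 mm, on the bench; to be left alone. Origin at the centre of its underside.
- pen: White pen, 130 mm long and 10 mm thick, on the bench; to be left alone. Origin on the underside at mid length.
- stone_dish: White ceramic dish, 70 mm wide and 20 mm high, on the bench; to be left alone. Origin at the centre of its underside.
Things that resemble listed ones, but are neither listed nor needed, are in the scene too. Several things have the shape of the brush; the one meant has the colours described above.

How it is judged:
By the outcome, as a careful person would: the job done as asked, in the order asked, and still so for the second after the job is handed in, while the arm keeps its last pose, push and grip.
It also fails if it takes over 64 s, if anything falls off the work surface, if the arm or the gripper's body presses on something with over 40 N, if the wrist force passes 120 N, or if a joint passes its speed limit or range.

## Working session

There is one attempt and no reset: what is moved stays moved. The work goes in short steps, Python scripts to look and compute and a tool call to move; the robot and the scene stay as the last step left them, time stands still between calls to the robot, and variables do not carry over. Pictures are saved under pics/ and viewed, about 8 in all and at most 12, crops included, and the job is handed in when it is done.

Besides the shell and the picture viewer there is one more tool, called as name(argument=value, ...) on one line, values as JSON. send_rows: Moves the arm, as the interface text tells. Its arguments: {"type":"object","properties":{"increments":{"type":"array","items":{"type":"number"}},"hand":{"type":"number"},"squeeze":{"type":"number"}},"required":["increments"]}

```bash
mkdir -p pics; ls
cat > h.py <<'E'
import numpy as np, cv2
from station import manip
from scipy.spatial.transform import Rotation as Rn
def grab(n):
    s=manip.read_state(); f=manip.grab_frame(n)
    if n=='wrist':
        T=np.eye(4); q=s['ee_rot']; T[:3,:3]=Rn.from_quat([q[1],q[2],q[3],q[0]]).as_matrix(); T[:3,3]=s['tcp_pos']
        W=T@np.array(f['tool_from_camera']); f['R']=W[:3,:3].T; f['t']=-W[:3,:3].T@W[:3,3]
    f['R']=np.array(f['R']);f['t']=np.array(f['t']);f['mtx']=np.array(f['mtx']);f['dist_coeffs']=np.array(f['dist_coeffs'])
    return f
def ray(f,uv,z):
    p=cv2.undistortPoints(np.array(uv,float).reshape(-1,1,2),f['mtx'],f['dist_coeffs']).reshape(-1,2)
    d=np.c_[p,np.ones(len(p))]@f['R']; c=-f['R'].T@f['t']
    return c+d*((z-c[2])/d[:,2])[:,None]
def proj(f,X):
    return cv2.projectPoints(np.array(X,float).reshape(-1,1,3),cv2.Rodrigues(f['R'])[0],f['t'],f['mtx'],f['dist_coeffs'])[0].reshape(-1,2)
def save(f,n): cv2.imwrite('pics/'+n+'.png',cv2.cvtColor(f['frame'],cv2.COLOR_RGB2BGR))
E
python3 - <<'E'
from h import *
import pickle
for n in ['scene','side','wrist']:
    f=grab(n); save(f,n+'0'); pickle.dump(f,open(n+'0.pkl','wb')); print(n,-f['R'].T@f['t'],f['R'][2],f['mtx'][0,0])
print(manip.read_state())
E
```

```text
pics
scene [ 1.23442026 -0.69837475  0.77957861] [-0.57526513  0.5810392  -0.57572865] 585.0977169047502
side [0.21901521 0.70251545 0.9337873 ] [ 0.26057508 -0.59573731 -0.75973527] 534.5899680019336
wrist [ 0.36445075 -0.57256751  0.38336282] [-0.26531054 -0.12843173 -0.95557083] 358.5369843529956
{'time_s': 0.15, 'qpos': array([-1.15387700e+00,  2.64587278e-01,  1.60505133e+00, -1.55648015e-05,
        1.27370382e+00, -3.68880701e-02]), 'qd': array([-0.00016613, -0.00232114, -0.00366308,  0.00088729, -0.00134558,
        0.00268048]), 'joint_torque': array([-3.20329968e-05, -5.02847886e+01, -3.57470369e+01,  7.28904689e-02,
        2.49993370e-02, -8.59859870e-05]), 'tcp_pos': array([ 0.29569209, -0.60617626,  0.23767403]), 'ee_rot': array([-8.57733924e-04,  9.74366727e-01,  2.24963809e-01, -1.72548974e-04]), 'force': array([-0.45974723,  0.02697476,  0.12662124]), 'wrist_torque': array([-0.00733056, -0.00073901,  0.00155685]), 'grip_width': 0.0881804771443214}
```

View pics/scene0.png

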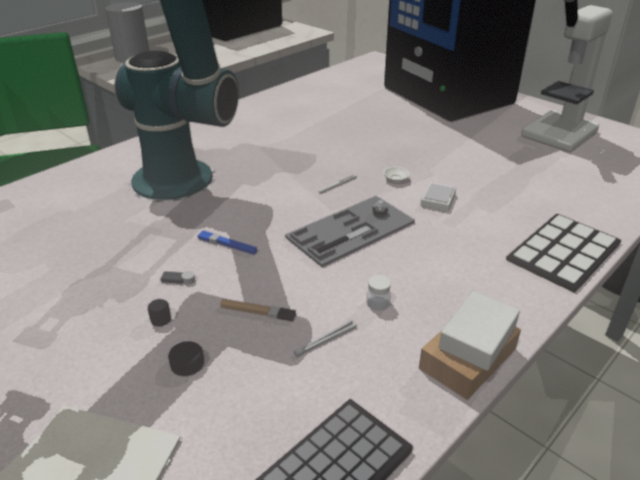

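View pics/side0.png

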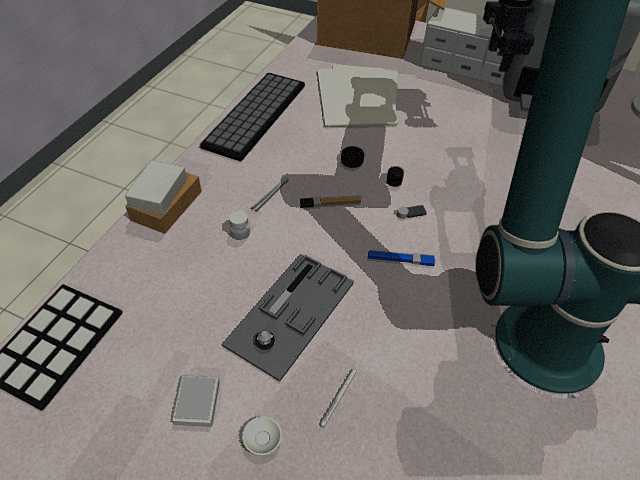

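The scene view shows the brush (wood with black bristles) from about (222,304) to (295,315), bristles on the right. The small cap is at (159,312), the wide cap at (186,357), and the tray is centred near (350,230) with the well at (380,210). In the side view the brush is at (330,201), the small cap at (395,176), and the well at (264,339). The spatula is in the compartment away from the robot.

```bash
cat > m.py <<'E'
from h import *
import pickle
def blob(mask,c,mx=60):
    n,l,st,ce=cv2.connectedComponentsWithStats(mask.astype(np.uint8))
    ys,xs=np.nonzero(mask); k=np.argmin((xs-c[0])**2+(ys-c[1])**2); i=l[ys[k],xs[k]]
    m=(l==i).astype(np.uint8); cn=max(cv2.findContours(m,0,1)[0],key=cv2.contourArea)
    return m,cn,st[i],ce[i]
E
python3 - <<'E'
from m import *
G={'scene':dict(cap=(159,312),wide=(186,357),bri=(287,314),han=(245,306),tray=(365,240),tray2=(300,238)),
   'side':dict(cap=(395,176),wide=(352,157),bri=(315,202),han=(345,200),tray=(295,340),tray2=(250,325))}
for n in G:
    f=pickle.load(open(n+'0.pkl','rb')); im=f['frame']; hsv=cv2.cvtColor(im,cv2.COLOR_RGB2HSV); v=hsv[...,2]
    for k in ['cap','wide','bri']:
        m,cn,st,ce=blob(v<60,G[n][k]); r=cv2.minAreaRect(cn)
        print(n,k,st,ce.round(1),[ray(f,[ce],z)[0].round(3) for z in (0.007,0.019)],)
        if k=='bri': print('  box',[ray(f,[p],0.014)[0][:2].round(3) for p in cv2.boxPoints(r)])
    hm=(hsv[...,0]<20)&(hsv[...,1]>90)&(v>50)
    m,cn,st,ce=blob(hm,G[n]['han']); r=cv2.minAreaRect(cn)
    print(n,'handle',st,ce,[ray(f,[p],0.014)[0][:2].round(3) for p in cv2.boxPoints(r)])
    print('tray px',im[G[n]['tray'][1],G[n]['tray'][0]],im[G[n]['tray2'][1],G[n]['tray2'][0]])
    p=G[n]['tray']; bg=im[p[1],p[0]].astype(int)
    tm=(v<105)&(hsv[...,1]<45)
    tm=cv2.morphologyEx(tm.astype(np.uint8),cv2.MORPH_OPEN,np.ones((3,3)))
    m,cn,st,ce=blob(tm,p); h=cv2.convexHull(cn); q=cv2.approxPolyDP(h,8,True).reshape(-1,2); r=cv2.boxPoints(cv2.minAreaRect(cn))
    print(n,'tray',st,ce.round(1),q.tolist(),ray(f,q,0.01)[:,:2].round(3).tolist())
E
```

```text
scene cap [159 313   1   1   1] [159. 313.] [array([ 0.434, -0.32 ,  0.007]), array([ 0.446, -0.326,  0.019])]
scene wide [170 343  33  32 815] [185.4 358.2] [array([ 0.567, -0.353,  0.007]), array([ 0.577, -0.358,  0.019])]
scene bri [286 314   1   1   1] [286. 314.] [array([ 0.611, -0.151,  0.007]), array([ 0.621, -0.16 ,  0.019])]
  box [array([ 0.617, -0.156]), array([ 0.617, -0.156]), array([ 0.617, -0.156]), array([ 0.617, -0.156])]
scene handle [431 352   1   1   1] [431. 352.] [array([ 0.871, -0.045]), array([ 0.871, -0.045]), array([ 0.871, -0.045]), array([ 0.871, -0.045])]
tray px [113 112 113] [123 123 123]
scene tray [351 222  27  17 179] [366.  229.9] [[377, 233], [351, 228], [367, 222]] [[0.566, 0.175], [0.51, 0.149], [0.521, 0.193]]
side cap [386 167  18  20 272] [394.5 176.2] [array([ 0.445, -0.333,  0.007]), array([ 0.442, -0.319,  0.019])]
side wide [341 146  23  22 430] [352.  156.6] [array([ 0.574, -0.358,  0.007]), array([ 0.569, -0.344,  0.019])]
side bri [300 198  14  10 134] [306.4 202.5] [array([ 0.61 , -0.147,  0.007]), array([ 0.605, -0.136,  0.019])]
  box [array([ 0.628, -0.148]), array([ 0.599, -0.162]), array([ 0.586, -0.134]), array([ 0.614, -0.12 ])]
side handle [321 196  40   9 244] [340.15983607 200.02868852] [array([ 0.583, -0.171]), array([ 0.498, -0.221]), array([ 0.488, -0.198]), array([ 0.571, -0.149])]
tray px [86 86 87] [80 83 84]
side tray [ 222  255  131  126 7315] [288.3 316.5] [[307, 256], [352, 285], [277, 380], [222, 342]] [[0.535, 0.009], [0.414, 0.04], [0.459, 0.306], [0.594, 0.28]]
```

Tray estimate: centre about (0.50, 0.16), x axis about 79°, well at about (0.517, 0.247). Brush centre is about (0.556, -0.172), heading about 30°, and the cap is about (0.444, -0.322). I'll move above the brush.

send_rows(increments=[260, 434, -30, 0, 0, 4, 260, 434, -30, 0, 0, 4, 260, 434, -30, 0, 0, 4, 260, 434, -30, 0, 0, 4, 260, 434, -30, 0, 0, 4, 260, 434, -30, 0, 0, 4, 260, 434, -30, 0, 0, 4, 260, 434, -30, 0, 0, 4], hand=1)

```text
time_s: 0.95
tcp_pos: [0.5016, -0.2622, 0.2148]
ee_rot: [-0.0, 0.966, 0.259, -0.0]
force: [0.6, -0.4, 0.2]
grip_width: 0.0882
```

send_rows(increments=[104, 174, -12, 0, 0, 0, 104, 174, -12, 0, 0, 0, 104, 174, -12, 0, 0, 0, 104, 174, -12, 0, 0, 0, 104, 174, -12, 0, 0, 0])

```text
time_s: 1.45
tcp_pos: [0.6069, -0.085, 0.2022]
ee_rot: [-0.001, 0.965, 0.261, 0.0]
force: [0.2, -1.4, -0.0]
grip_width: 0.0884
```

send_rows(increments=[-50, -87, 0, 0, 0, 0, -50, -87, 0, 0, 0, 0, -50, -87, 0, 0, 0, 0, -50, -87, 0, 0, 0, 0])

```text
time_s: 1.85
tcp_pos: [0.5542, -0.1784, 0.2029]
ee_rot: [-0.0, 0.966, 0.257, -0.0]
force: [0.2, -0.1, -0.5]
grip_width: 0.088
```

Run:
```python
from m import *
f=grab('wrist'); save(f,'w1'); pickle.dump(f,open('w1.pkl','wb')); print(manip.read_state()['tcp_pos'], proj(f,[[.556,-.172,.014],[.62,-.134,.014],[.49,-.205,.014]]))
```

```text
[ 0.55477298 -0.17762189  0.20296511] [[315.43671194 209.11523462]
 [313.87299413 127.25260868]
 [311.55093465 280.5734074 ]]
```

View pics/w1.png

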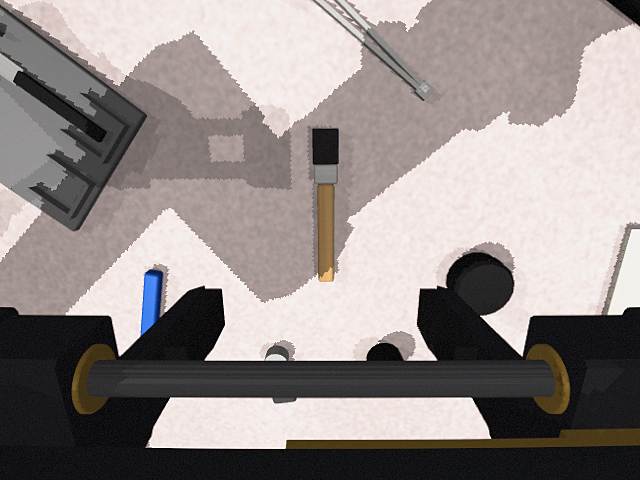

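The wrist view shows the brush upright in the picture: bristle end at (325,128), ferrule at (326,174), handle end at (326,281). The tray's corner is at the left.

Run:
```python
from m import *
f=pickle.load(open('w1.pkl','rb')); im=f['frame']; hsv=cv2.cvtColor(im,cv2.COLOR_RGB2HSV)
m,cn,st,ce=blob((hsv[...,2]<60),(325,145)); print('bri',st,ce)
h,cn,sh,ch=blob((hsv[...,1]>80)&(hsv[...,0]<25)&(hsv[...,2]>60),(326,230)); print('han',sh,ch)
tip=[ce[0],st[1]]; end=[st and 0 if False else ch[0],sh[1]+sh[3]]
P=ray(f,[tip,end,ce,ch],0.014); print(P.round(4)); 
d=P[0]-P[1]; print('len',np.linalg.norm(d),'mid',(P[0]+P[1])/2,'ang',np.degrees(np.arctan2(d[1],d[0])),np.degrees(np.arctan2(*(P[2]-P[3])[[1,0]])))
q=manip.read_state(); print(q['tcp_pos'],q['ee_rot'])
```

```text
bri [312 129  27  36 892] [324.93049327 146.25      ]
han [ 317  184   17   98 1552] [325.51997423 232.10115979]
[[ 0.6236 -0.1433  0.014 ]
 [ 0.4957 -0.218   0.014 ]
 [ 0.6107 -0.1508  0.014 ]
 [ 0.5411 -0.1917  0.014 ]]
len 0.14817296051278178 mid [ 0.55964637 -0.18067364  0.014     ] ang 30.295846188963857 30.469300453444294
[ 0.55477298 -0.17762189  0.20296511] [-2.13478731e-04  9.66148249e-01  2.57987414e-01  9.56924911e-05]
```

send_rows(increments=[6, -2, -50, 0, 0, 0.5, 6, -2, -100, 0, 0, 0.5, 6, -2, -150, 0, 0, 0.5, 6, -2, -183, 0, 0, 0.5, 6, -2, -183, 0, 0, 0.5, 6, -2, -183, 0, 0, 0.5], hand=-0.1, squeeze=12)

```text
time_s: 2.5
tcp_pos: [0.5613, -0.1783, 0.0199]
ee_rot: [-0.0, 0.965, 0.264, -0.0]
force: [0.8, -0.7, 0.7]
grip_width: 0.0424
```

Run:
```python
from m import *
f=grab('wrist'); save(f,'w2'); im=f['frame']; hsv=cv2.cvtColor(im,cv2.COLOR_RGB2HSV)
s=manip.read_state(); print(s['tcp_pos'],s['ee_rot'],s['force'],s['grip_width'])
h,cn,sh,ch=blob((hsv[...,1]>80)&(hsv[...,0]<25)&(hsv[...,2]>60),(320,300)); print('han',sh,ch,ray(f,[ch,(ch[0],sh[1])],.014), proj(f,[s['tcp_pos']]))
```

```text
[ 0.56284876 -0.17904396  0.02165914] [6.36027239e-04 9.64671010e-01 2.63454695e-01 1.03064324e-03] [ 0.03016091 -1.08948017 -0.25363132] 0.04006785966828999
han [ 307  255   34  106 3469] [322.89103488 306.82271548] [[ 0.55951069 -0.18067175  0.014     ]
 [ 0.58170686 -0.16748904  0.014     ]] [[323.68717179 307.44566551]]
```

View pics/w2.png

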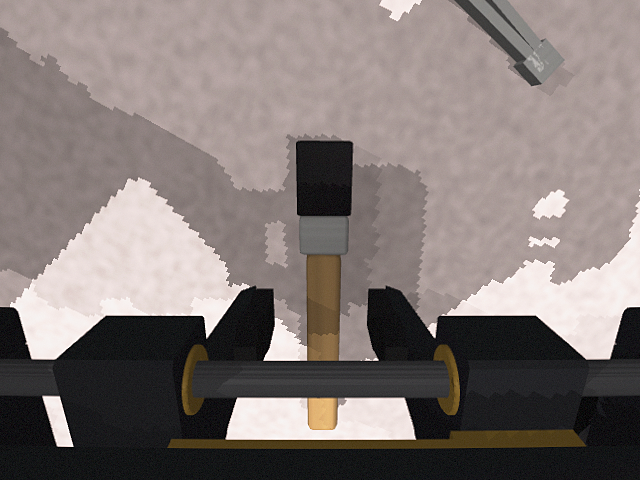

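The brush sits centred between the fingers, with its handle axis at column 323. Its origin is about (0.560, -0.180), and the TCP is about 2 mm towards the bristles, at the balance point. Going down to close on it.

send_rows(increments=[0, 0, -16, 0, 0, 0, 0, 0, -16, 0, 0, 0, 0, 0, -16, 0, 0, 0])

```text
time_s: 2.85
tcp_pos: [0.5614, -0.1792, 0.0047]
ee_rot: [0.0, 0.965, 0.263, 0.0]
force: [-0.4, 0.1, 0.6]
grip_width: 0.0397
```

send_rows(increments=[0, 0, 0, 0, 0, 0, 0, 0, 0, 0, 0, 0, 0, 0, 0, 0, 0, 0, 0, 0, 0, 0, 0, 0, 0, 0, 0, 0, 0, 0], hand=-1, squeeze=15)

```text
time_s: 3.35
tcp_pos: [0.5613, -0.1793, 0.0044]
ee_rot: [0.0, 0.965, 0.263, 0.0]
force: [-0.8, 0.1, 2.1]
grip_width: 0.0159
```

send_rows(increments=[0, 0, 40, 0, 0, 0, 0, 0, 80, 0, 0, 0, 0, 0, 120, 0, 0, 0, 0, 0, 120, 0, 0, 0])

```text
time_s: 3.75
tcp_pos: [0.5657, -0.1808, 0.131]
ee_rot: [0.003, 0.965, 0.263, 0.005]
force: [1.4, 0.6, -0.3]
grip_width: 0.0158
```

send_rows(increments=[-115, 240, 60, 0, 0, 48.5, -115, 240, 60, 0, 0, 48.5, -115, 240, 60, 0, 0, 48.5, -115, 240, 60, 0, 0, 48.5, -115, 240, 60, 0, 0, 48.5, -115, 240, 60, 0, 0, 48.5, -115, 240, 60, 0, 0, 48.5, -115, 240, 60, 0, 0, 48.5])

```text
time_s: 4.55
tcp_pos: [0.4459, 0.0609, 0.1835]
ee_rot: [0.0, 0.772, 0.636, -0.0]
force: [-0.1, 0.5, 0.4]
grip_width: 0.0158
```

send_rows(increments=[0, 0, 0, 0, 0, 0, 0, 0, 0, 0, 0, 0])

```text
time_s: 4.75
tcp_pos: [0.4463, 0.0598, 0.1834]
ee_rot: [-0.0, 0.772, 0.635, -0.001]
force: [0.9, -0.3, 0.6]
grip_width: 0.016
```

Run:
```python
from m import *
f=grab('wrist'); save(f,'w3'); pickle.dump(f,open('w3.pkl','wb')); s=manip.read_state(); print(s['time_s'],s['tcp_pos'],s['ee_rot'],s['force'],s['grip_width'])
```

```text
4.8 [0.44630392 0.05985252 0.18340244] [-2.43694584e-04  7.72357908e-01  6.35187319e-01 -5.22110500e-04] [ 0.70905768  0.81987569 -0.22710921] 0.015952442197673992
```

View pics/w3.png

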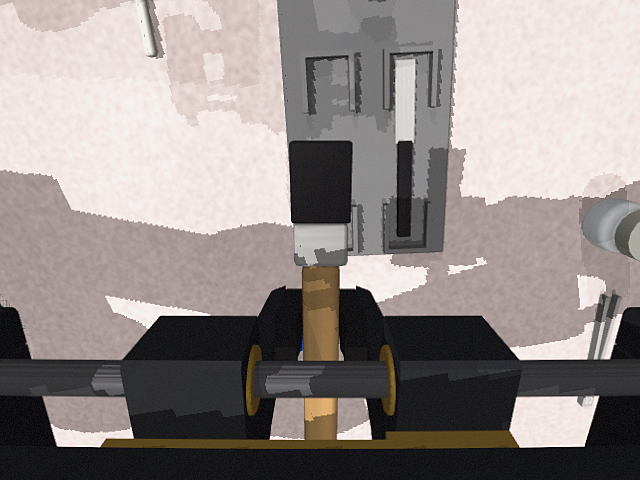

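The tray is ahead: its right edge runs from about (455,0) to the corner (441,250), and its left edge from about (278,0) to (288,140). The empty compartment is between columns 305 and 355, with its far wall at row 55. The held brush points straight up the picture.

```bash
cat > tr.py <<'E'
from m import *
def tray(f,rows=range(5,135,5),near=(380,435),left=(225,300),right=(425,480),nr=(230,270)):
    im=cv2.medianBlur(f['frame'],3).astype(int); b=(im[...,0]-im[...,1])>5
    L=[];R=[];N=[]
    for r in rows:
        k=np.nonzero(~b[r,left[0]:left[1]])[0]
        run=[c for c in k if (~b[r,left[0]+c:left[0]+c+8]).all()]
        if run: L.append((left[0]+run[0]-.5,r))
    for r in range(5,225,5):
        run=[c for c in range(*right) if b[r,c:c+6].all()]
        if run: R.append((run[0]-.5,r))
    for c in range(*near,4):
        run=[r for r in range(*nr) if b[r:r+5,c].all()]
        if run: N.append((c,run[0]-.5))
    out={}
    for n,P in (('L',L),('R',R),('N',N)):
        X=ray(f,P,0.01)[:,:2]
        for _ in range(3):
            vx,vy,x0,y0=cv2.fitLine(X.astype(np.float32),cv2.DIST_HUBER,0,1e-5,1e-5).ravel()
            d=(X-[x0,y0])@[-vy,vx]; X=X[abs(d)<max(.0015,1.5*np.std(d))]
        if (vx,vy)@np.array([-1,0] if n=='N' else [0,1])<0: vx,vy=-vx,-vy
        out[n]=(np.array([x0,y0]),np.array([vx,vy])); print(n,len(P),len(X),'ang',np.degrees(np.arctan2(vy,vx)).round(2),out[n][0].round(4),'sd',d.std().round(5))
    return out
E
python3 - <<'E'
from tr import *
f=pickle.load(open('w3.pkl','rb')); o=tray(f)
n=np.array([-o['R'][1][1],o['R'][1][0]])
print('width',(o['L'][0]-o['R'][0])@n)
# slot end walls, manual: far wall inner corners etc.
print(ray(f,[(305,57),(352,57)],.02).round(4), ray(f,[(385,51),(440,51)],.02).round(4), ray(f,[(441,250)],.01).round(4))
E
```

```text
L 26 26 ang 81.63 [0.4411 0.1981] sd 0.00034
R 44 44 ang 81.66 [0.5716 0.1317] sd 0.0005
N 14 14 ang 171.4 [0.5202 0.0107] sd 0.00029
width 0.13875037
[[0.4599 0.1911 0.02  ]
 [0.496  0.184  0.02  ]] [[0.522  0.1834 0.02  ]
 [0.5643 0.1753 0.02  ]] [[0.5518 0.0072 0.01  ]]
```

send_rows(increments=[19, 52, -40, 0, 0, 2.8, 19, 52, -80, 0, 0, 2.8, 19, 52, -133, 0, 0, 2.8, 19, 52, -133, 0, 0, 2.8, 19, 52, -133, 0, 0, 2.8, 19, 52, -133, 0, 0, 2.8])

```text
time_s: 5.4
tcp_pos: [0.4669, 0.1126, 0.0529]
ee_rot: [0.001, 0.756, 0.654, 0.001]
force: [-0.3, -0.8, -0.3]
grip_width: 0.0161
```

Run:
```python
from m import *
f=grab('wrist'); save(f,'w4'); pickle.dump(f,open('w4.pkl','wb')); s=manip.read_state(); print(s['time_s'],s['tcp_pos'],s['ee_rot'],s['force'],s['grip_width'])
z=s['tcp_pos'][2]-.0044+.014
im=f['frame']; hsv=cv2.cvtColor(im,cv2.COLOR_RGB2HSV)
h,cn,sh,ch=blob((hsv[...,1]>80)&(hsv[...,0]<25)&(hsv[...,2]>60),(320,290))
P=ray(f,[(321,141)],z); u=np.array([.1461,.9893]);n=np.array([-u[1],u[0]]);S=np.array([.465,.1098])
w=s['tcp_pos'][:2]-S; print('tcp in slot mm',w@u*1e3,w@n*1e3,sh,ch)
for p in [(ch[0],sh[1])]:
  w=ray(f,[p],z)[0][:2]-S; print('ferrule edge',w@u*1e3,w@n*1e3)
```

```text
5.45 [0.46758185 0.11279221 0.05362921] [0.00116607 0.7561874  0.65435109 0.00197349] [-0.32474906 -0.35419385 -0.16513234] 0.015890818718857037
tcp in slot mm 3.3374055946347996 -2.11705954505474 [ 302  266   38   95 3434] [320.385265   312.53057659]
ferrule edge 27.112165256915944 -1.567581407927513
```

View pics/w4.png

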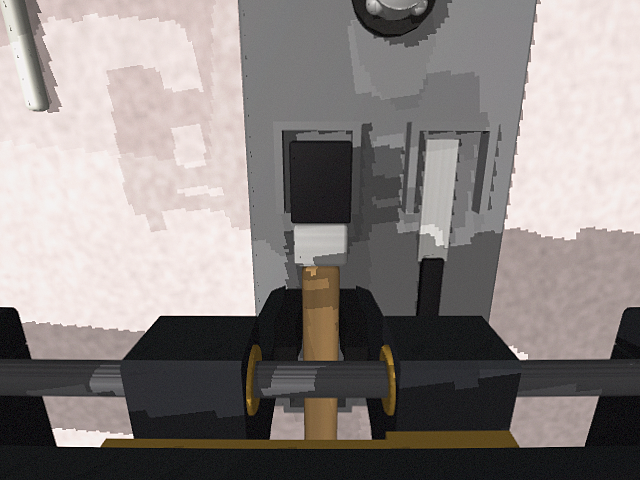

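The brush is over the empty compartment, bristles towards the well, about 2 mm off in each direction. The well's ring is at (395,5). I'll correct and lower.

send_rows(increments=[-2, -2, -20, 0, 0, 0, -2, -2, -32, 0, 0, 0, -2, -2, -36, 0, 0, 0, -2, -2, -37, 0, 0, 0, -2, -2, -37, 0, 0, 0])

```text
time_s: 5.95
tcp_pos: [0.4636, 0.1109, 0.0146]
ee_rot: [0.0, 0.756, 0.655, 0.0]
force: [-0.9, 0.8, 0.2]
grip_width: 0.0159
```

send_rows(increments=[0, 0, -0.6, 0, 0, 0, 0, 0, -1.2, 0, 0, 0, 0, 0, -1.2, 0, 0, 0])

```text
time_s: 6.25
tcp_pos: [0.4639, 0.111, 0.0143]
ee_rot: [0.0, 0.756, 0.655, 0.0]
force: [-3.3, -0.0, 8.6]
grip_width: 0.0159
```

It's seated on the plate. I'll open only partway and lift straight up.

send_rows(increments=[0, 0, 0.6, 0, 0, 0, 0, 0, 0.6, 0, 0, 0, 0, 0, 0.6, 0, 0, 0, 0, 0, 0.6, 0, 0, 0], hand=-0.4)

```text
time_s: 6.65
tcp_pos: [0.463, 0.1109, 0.0134]
ee_rot: [-0.0, 0.756, 0.655, -0.0]
force: [0.9, 0.1, -0.4]
grip_width: 0.0267
```

send_rows(increments=[0, 0, 10, 0, 0, 0, 0, 0, 30, 0, 0, 0, 0, 0, 70, 0, 0, 0, 0, -50, 110, 0, 0, 0, 0, -50, 150, 0, 0, 0, 0, -50, 180, 0, 0, 0, 0, -50, 180, 0, 0, 0])

```text
time_s: 7.35
tcp_pos: [0.4669, 0.0607, 0.1999]
ee_rot: [0.003, 0.756, 0.654, 0.005]
force: [0.6, 0.4, 0.1]
grip_width: 0.0263
```

Run:
```python
from tr import *
f=grab('wrist'); save(f,'w5'); pickle.dump(f,open('w5.pkl','wb')); s=manip.read_state(); print(s['time_s'],s['tcp_pos'],s['ee_rot'],s['force'],s['grip_width'])
im=f['frame']; hsv=cv2.cvtColor(im,cv2.COLOR_RGB2HSV)
h,cn,sh,ch=blob((hsv[...,1]>80)&(hsv[...,0]<25)&(hsv[...,2]>60),(320,250)); print(sh,ch)
m,cn,st,ce=blob((hsv[...,2]<60),(315,150)); print('bri',st,ce)
P=ray(f,[(ce[0],st[1]),ce,ch,(ch[0],sh[1]+sh[3])],.024)[:,:2]
u=np.array([.1461,.9893]);n=np.array([-u[1],u[0]]);S=np.array([.465,.1098])
print(((P-S)@np.c_[u,n]*1e3).round(1))
```

```text
7.4 [0.46517874 0.06078825 0.1969196 ] [0.00197665 0.75604455 0.6545115  0.00272649] [ 0.14444936  0.17169925 -0.1970317 ] 0.026227937033189316
[ 298  137   18  109 1881] [306.81499203 189.96438065]
bri [315 137   1   1   1] [315. 137.]
[[ 23.   -6.5]
 [ 23.   -6.5]
 [-22.9   1. ]
 [-75.9   1.4]]
```

View pics/w5.png

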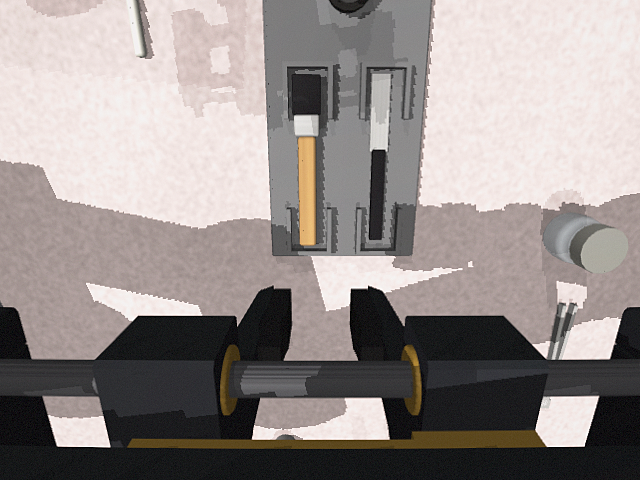

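The brush lies flat in the empty compartment. Bristle tip is at (307,74) towards the well and handle end at (308,245), within about 1 mm of centre; the spatula hasn't moved. Next, the small cap.

send_rows(increments=[-20, -383, 0, 0, 0, 0, -20, -383, 0, 0, 0, 0, -20, -383, 0, 0, 0, 0, -20, -383, 0, 0, 0, 0, -20, -383, 0, 0, 0, 0, -20, -383, 0, 0, 0, 0, -20, -383, 0, 0, 0, 0, -20, -383, 0, 0, 0, 0], hand=0.5)

```text
time_s: 8.2
tcp_pos: [0.4416, -0.3242, 0.1914]
ee_rot: [-0.001, 0.756, 0.654, -0.001]
force: [0.1, 0.0, 0.3]
grip_width: 0.0661
```

send_rows(increments=[0, 0, 0, 0, 0, 0, 0, 0, 0, 0, 0, 0])

```text
time_s: 8.4
tcp_pos: [0.442, -0.3216, 0.1914]
ee_rot: [-0.002, 0.756, 0.654, -0.0]
force: [0.2, 0.1, 0.6]
grip_width: 0.0662
```

Run:
```python
from m import *
f=grab('wrist'); save(f,'w6'); pickle.dump(f,open('w6.pkl','wb')); s=manip.read_state(); print(s['time_s'],s['tcp_pos'],s['ee_rot'],s['grip_width'])
im=f['frame']; v=im.max(2); p=proj(f,[[.444,-.322,.038]])[0]; print(p)
m,cn,st,ce=blob(v<60,p); print(st,ce,ray(f,[ce],.02))
```

```text
8.45 [ 0.44225375 -0.32083249  0.19170072] [-1.82747947e-03  7.55928130e-01  6.54652059e-01 -6.60539696e-05] 0.06585588309217477
[322.99057327 223.61191594]
[ 299  198   46   50 1802] [321.59489456 222.5427303 ] [[ 0.44231286 -0.32538396  0.02      ]]
```

View pics/w6.png

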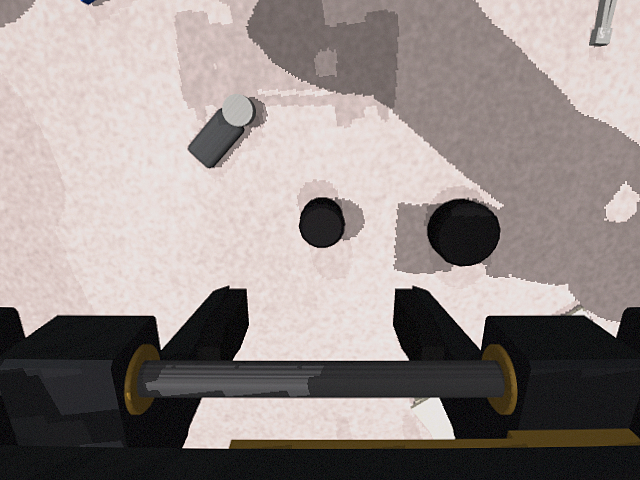

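The small cap is at (321,223), with the wide cap at (464,232) and the loupe at (222,130), both clear of the fingers' paths. The lower part of the blob is the cap's top circle.

Run:
```python
from m import *
f=pickle.load(open('w6.pkl','rb'))
print(ray(f,[(321.6,248),(321.6,225.5),(299,225.5),(345,225.5)],.038).round(4),ray(f,[(321.6,198)],0).round(4))
a=np.linspace(0,6.3,40); 
for c in ([.442,-.324],[.442,-.326],[.442,-.328]):
  q=np.r_[proj(f,np.c_[c[0]+.02*np.cos(a),c[1]+.02*np.sin(a),a*0+.038]),proj(f,np.c_[c[0]+.02*np.cos(a),c[1]+.02*np.sin(a),a*0])]
  print(c,q.min(0),q.max(0))
```

```text
[[ 0.4397 -0.3437  0.038 ]
 [ 0.4426 -0.3235  0.038 ]
 [ 0.4233 -0.3207  0.038 ]
 [ 0.4625 -0.3264  0.038 ]] [[ 0.445  -0.3066  0.    ]]
[0.442, -0.324] [297.90628308 195.55333449] [344.20430972 248.15413196]
[0.442, -0.326] [298.28120426 197.62156718] [344.4925579  250.28888219]
[0.442, -0.328] [298.65476764 199.6829406 ] [344.77969557 252.41576731]
```

send_rows(increments=[0, -4, -50, 0, 0, 0, 0, -4, -100, 0, 0, 0, 0, -4, -150, 0, 0, 0, 0, -4, -175, 0, 0, 0, 0, -4, -183, 0, 0, 0, 0, -4, -183, 0, 0, 0, 0, -4, -183, 0, 0, 0])

```text
time_s: 9.15
tcp_pos: [0.4445, -0.3262, 0.012]
ee_rot: [0.001, 0.755, 0.655, 0.0]
force: [-0.1, 0.7, 0.9]
grip_width: 0.0657
```

send_rows(increments=[0, 0, 0, 0, 0, 0, 0, 0, 0, 0, 0, 0, 0, 0, 0, 0, 0, 0, 0, 0, 0, 0, 0, 0, 0, 0, 0, 0, 0, 0, 0, 0, 0, 0, 0, 0], hand=-1, squeeze=35)

```text
time_s: 9.75
tcp_pos: [0.4436, -0.3267, 0.0115]
ee_rot: [0.001, 0.756, 0.655, 0.0]
force: [-1.4, 1.3, 5.8]
grip_width: 0.0396
```

send_rows(increments=[0, 0, 40, 0, 0, 0, 0, 0, 80, 0, 0, 0, 0, 0, 120, 0, 0, 0, 0, 0, 130, 0, 0, 0])

```text
time_s: 10.15
tcp_pos: [0.4456, -0.3283, 0.1456]
ee_rot: [0.004, 0.756, 0.655, 0.001]
force: [0.6, -0.8, 0.1]
grip_width: 0.0394
```

send_rows(increments=[48, 390, 0, 0, 0, 0, 48, 390, 0, 0, 0, 0, 48, 390, 0, 0, 0, 0, 48, 390, 0, 0, 0, 0, 48, 390, 0, 0, 0, 0, 48, 390, 0, 0, 0, 0, 48, 390, 0, 0, 0, 0, 48, 390, 0, 0, 0, 0])

```text
time_s: 10.95
tcp_pos: [0.4902, 0.0661, 0.1393]
ee_rot: [-0.0, 0.756, 0.655, -0.0]
force: [1.2, 1.1, -0.0]
grip_width: 0.0389
```

send_rows(increments=[15, 115, 0, 0, 0, 0, 15, 115, 0, 0, 0, 0, 15, 115, 0, 0, 0, 0, 15, 115, 0, 0, 0, 0, 15, 115, 0, 0, 0, 0])

```text
time_s: 11.45
tcp_pos: [0.5053, 0.178, 0.1394]
ee_rot: [-0.0, 0.756, 0.655, -0.001]
force: [0.1, -0.4, -0.2]
grip_width: 0.0396
```

Run:
```python
from m import *
f=grab('wrist'); save(f,'w7'); pickle.dump(f,open('w7.pkl','wb')); s=manip.read_state(); print(s['time_s'],s['tcp_pos'],s['ee_rot'],s['force'],s['grip_width'])
print(proj(f,[[.5181,.2435,.044],[.5181,.2435,.01]]))
```

```text
11.5 [0.50539352 0.17747155 0.13954077] [-1.21049240e-04  7.56013043e-01  6.54555689e-01 -1.05591700e-03] [-0.63290331 -1.12908499  0.07265929] 0.03953545694615832
[[325.502444   145.83533158]
 [324.91951429 143.81676642]]
```

View pics/w7.png

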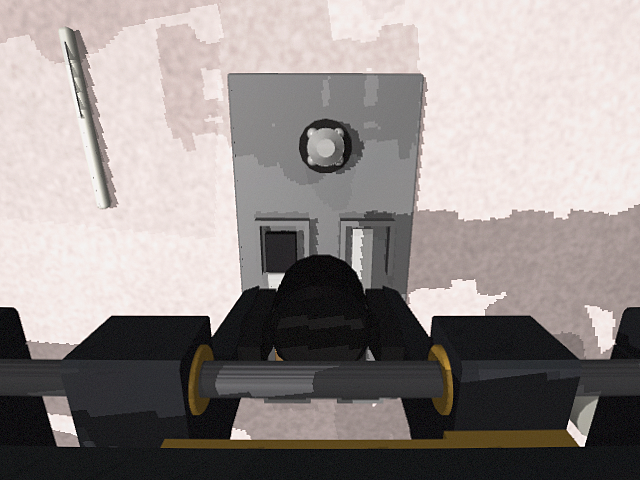

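The well top is at (325,147) and the prediction was (325.5,146), so the well is confirmed at about (0.518, 0.243). The cap is held upright and centred at column 321. I'll check the cap's offset along the tool axis.

Run:
```python
from m import *
f=pickle.load(open('w7.pkl','rb')); im=f['frame'];v=im.max(2)
col=v[225:300,321]; print(255-30, [int(x) for x in col[20:50]])
T=np.array([.5054,.1775,.1395]); u=np.array([.143,.99,0]); a=np.linspace(0,6.3,60)
for d in (-.002,0,.002,.004):
  for h in (-.0115,-.009):
    C=T+u*d+[0,0,h]; q=np.r_[proj(f,np.c_[C[0]+.02*np.cos(a),C[1]+.02*np.sin(a),a*0+C[2]]),proj(f,np.c_[C[0]+.02*np.cos(a),C[1]+.02*np.sin(a),a*0+C[2]+.038])]
    print(d,h,q.min(0).round(1),q.max(0).round(1))
print(ray(f,[(325,147)],.044),ray(f,[(325.5,146)],.024))
```

```text
225 [140, 140, 140, 140, 140, 142, 141, 140, 151, 101, 29, 9, 16, 22, 12, 12, 15, 9, 13, 11, 15, 22, 10, 16, 10, 23, 14, 6, 8, 15]
-0.002 -0.0115 [268.2 262.3] [372.5 389.3]
-0.002 -0.009 [267.3 264.2] [373.4 393.7]
0 -0.0115 [268.  258.3] [372.7 385.2]
0 -0.009 [267.  260.1] [373.7 389.5]
0.002 -0.0115 [267.7 254.2] [373. 381.]
0.002 -0.009 [266.8 256. ] [373.9 385.2]
0.004 -0.0115 [267.5 250.1] [373.2 376.8]
0.004 -0.009 [266.6 251.9] [374.2 381. ]
[[0.51767454 0.24281649 0.044     ]] [[0.51821732 0.24250575 0.024     ]]
```

send_rows(increments=[12, 63, 0, 0, 0, 0, 12, 63, -20, 0, 0, 0, 12, 63, -60, 0, 0, 0, 12, 63, -74, 0, 0, 0, 12, 63, -74, 0, 0, 0, 12, 63, -74, 0, 0, 0])

```text
time_s: 12.1
tcp_pos: [0.5183, 0.2406, 0.0668]
ee_rot: [-0.0, 0.756, 0.654, -0.0]
force: [0.6, 1.0, -1.9]
grip_width: 0.0394
```

send_rows(increments=[0, 0, -4, 0, 0, 0, 0, 0, -8, 0, 0, 0, 0, 0, -12, 0, 0, 0, 0, 0, -16, 0, 0, 0, 0, 0, -18, 0, 0, 0, 0, 0, -18, 0, 0, 0])

```text
time_s: 12.7
tcp_pos: [0.5177, 0.2418, 0.0479]
ee_rot: [-0.0, 0.756, 0.655, -0.0]
force: [-1.4, -0.6, -0.4]
grip_width: 0.0396
```

send_rows(increments=[0, 0, -1, 0, 0, 0, 0, 0, -2, 0, 0, 0, 0, 0, -3, 0, 0, 0, 0, 0, -4, 0, 0, 0, 0, 0, -5, 0, 0, 0])

```text
time_s: 13.2
tcp_pos: [0.5185, 0.2421, 0.0441]
ee_rot: [0.0, 0.756, 0.655, 0.0]
force: [-1.9, 0.8, 7.2]
grip_width: 0.0394
```

send_rows(increments=[0, 0, -1, 0, 0, 0, 0, 0, -2, 0, 0, 0, 0, 0, -3, 0, 0, 0])

```text
time_s: 13.5
tcp_pos: [0.5188, 0.242, 0.0425]
ee_rot: [0.0, 0.756, 0.655, 0.0]
force: [-3.7, -3.0, 10.7]
grip_width: 0.0396
```

send_rows(increments=[0, 0, -1, 0, 0, 0, 0, 0, -2, 0, 0, 0, 0, 0, -3, 0, 0, 0])

```text
time_s: 13.8
tcp_pos: [0.5177, 0.2415, 0.037]
ee_rot: [0.0, 0.756, 0.655, -0.0]
force: [0.3, -1.9, -2.2]
grip_width: 0.0393
```

The force rose to 10.7 N and then dropped, so the cap clicked. I'll keep pressing.

send_rows(increments=[0, 0, -1, 0, 0, 0, 0, 0, -2, 0, 0, 0, 0, 0, -3, 0, 0, 0, 0, 0, -4, 0, 0, 0, 0, 0, -4, 0, 0, 0])

```text
time_s: 14.3
tcp_pos: [0.518, 0.2419, 0.0337]
ee_rot: [-0.0, 0.756, 0.655, -0.0]
force: [-3.2, -2.3, 3.1]
grip_width: 0.0393
```

send_rows(increments=[0, 0, -1, 0, 0, 0, 0, 0, -2, 0, 0, 0, 0, 0, -2, 0, 0, 0])

```text
time_s: 14.6
tcp_pos: [0.5181, 0.2419, 0.032]
ee_rot: [-0.0, 0.756, 0.655, -0.0]
force: [-4.2, -1.7, 6.8]
grip_width: 0.0393
```

send_rows(increments=[0, 0, -1, 0, 0, 0, 0, 0, -1.5, 0, 0, 0, 0, 0, -1.5, 0, 0, 0, 0, 0, -1.5, 0, 0, 0])

```text
time_s: 15.0
tcp_pos: [0.5182, 0.242, 0.0314]
ee_rot: [-0.0, 0.756, 0.655, -0.0]
force: [-6.1, -3.8, 12.0]
grip_width: 0.0396
```

send_rows(increments=[0, 0, -1, 0, 0, 0, 0, 0, -1.5, 0, 0, 0, 0, 0, -1.5, 0, 0, 0, 0, 0, -1.5, 0, 0, 0])

```text
time_s: 15.4
tcp_pos: [0.5182, 0.242, 0.0312]
ee_rot: [-0.0, 0.756, 0.655, -0.0]
force: [-10.0, -4.2, 21.0]
grip_width: 0.0394
```

send_rows(increments=[1, 0.5, -0.5, 0, 0, 0, 1, 0.5, -1, 0, 0, 0, 1, 0.5, -1, 0, 0, 0, 1, 0.5, -1, 0, 0, 0])

```text
time_s: 15.8
tcp_pos: [0.5183, 0.2421, 0.031]
ee_rot: [-0.0, 0.756, 0.655, -0.001]
force: [-14.8, -7.0, 28.1]
grip_width: 0.0395
```

send_rows(increments=[-2, -1, 0.7, 0, 0, 0, -2, -1, 0.7, 0, 0, 0, -2, -1, 0.7, 0, 0, 0, -2, -1, 0.7, 0, 0, 0, -2, -1, 0.7, 0, 0, 0])

```text
time_s: 16.3
tcp_pos: [0.5182, 0.242, 0.0312]
ee_rot: [0.0, 0.756, 0.655, 0.001]
force: [-7.1, -4.2, 19.0]
grip_width: 0.0395
```

Run:
```python
from m import *
f=grab('side'); g=grab('scene'); s=manip.read_state(); print(s['time_s'],s['tcp_pos'],s['force'],s['wrist_torque'],s['grip_width'])
w=grab('wrist')
p=proj(f,[[.49,.17,.02]])[0].astype(int); q=proj(g,[[.49,.17,.02]])[0].astype(int)
c=lambda a,p:cv2.resize(a['frame'][max(p[1]-75,0):p[1]+75,max(p[0]-65,0):p[0]+65],(390,450),interpolation=cv2.INTER_CUBIC)
cv2.imwrite('pics/fin.png',cv2.cvtColor(np.hstack([c(f,p),c(g,q)]),cv2.COLOR_RGB2BGR)); save(w,'wfin')
```

```text
16.4 [0.51816612 0.24201254 0.0311867 ] [-7.85329046 -3.95385013 20.56951517] [-0.59641714  1.31328635  0.04519817] 0.039855649731639825
```

View pics/fin.png

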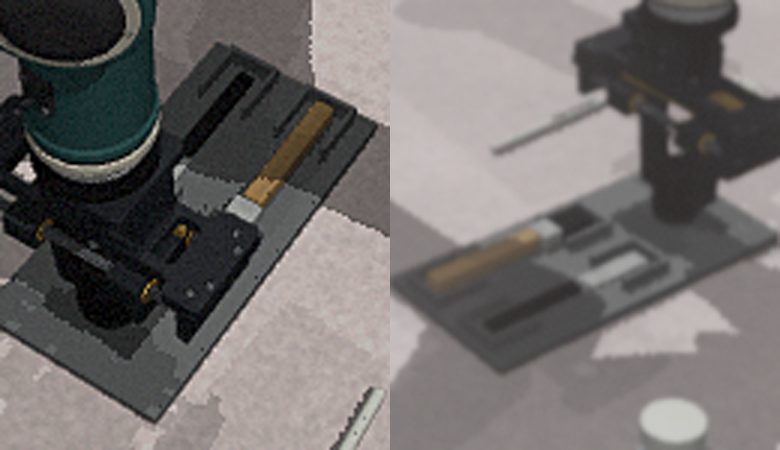

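View pics/wfin.png

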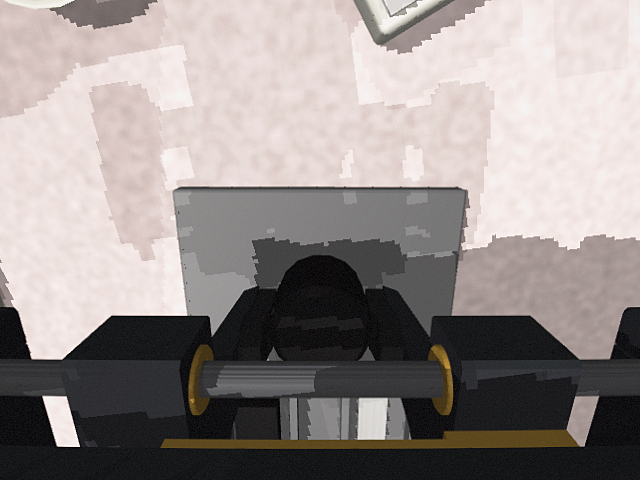

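The cap's rim still shows at row 255 in the wrist view, so it hasn't slipped in the grip. It's against the hard stop at a steady push of about 20 N, and the brush and spatula are in their compartments. Handing in.

```bash
python3 -c "
from station import manip
print(manip.finish_job()); s=manip.read_state(); print(s['time_s'],s['tcp_pos'],s['force'])"
```

```text
the job is handed in; nothing more can be done
None
the job is handed in; nothing more can be done
```

The brush is back in the tray, the smaller cap is clicked onto the well and pressed fully down, and I handed the job in at about 16.4 s of the 64 s allowed.

- **Brush:** it lies flat and released in the empty compartment, bristles towards the well. The wrist view after release showed it within about 1.5 mm of centre. My automatic check of the bristle tip locked onto the wrong pixel, so I judged the tip from the picture instead.
- **Click:** pushing the cap down, the force rose to 10.7 N. It then dropped to around zero as the cap moved to about 15.5 mm above the plate, which fits the click you described.
- **Pressing home:** I kept pressing until the cap stopped moving: 9 N more force moved it only 0.2 mm. By the gripper's height, the rim was then about 9.7 mm above the plate, against 10 mm nominal.
- **At hand-in:** the arm was still gripping and pressing with about 20 N downward, plus a sideways force of about 9 N. The cap had not slipped in the grip. Peak readings were 28 N down and 16 N sideways.
- **Everything else:** the spatula looked undisturbed in the final views, and the arm touched nothing else that I could tell. I did not re-measure the other objects. No state could be read after hand-in.

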